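Lever the flat battery pack out of the bench logger

TASK

The bench logger's battery pack is flat. Slide its clear door fully open, lever the front end of the pack up off its sprung catch with the red opener through the orange notch in the case's front (do not pull at the pack with the gripper while the catch still holds it), then lay the opener on the worktop, lift the pack out and set it down flat, label up, in the grey tray without dropping it. Leave the door open for the fresh pack and do not disturb the other things on the bench.

Things in the scene. Friction and masses are not known exactly. Their poses are not given: they have to be found in the camera images.
- logger: Bench data logger, light grey over dark grey, 160 (x) x 100 (y) x 60 mm (z), fixed. Origin at the centre of its underside; the -x face is the front, with sockets and the orange-silled pry notch. Battery bay: open-topped recess in the front half of the top, x -74 to -8, y -21 to +21, floor at z = 42 mm; its front wall is 6 mm thick (x -80 to -74). The rear edge of the top has a ridge 3 mm high.
- pry_notch (a point): Middle of the orange sill on the logger's front face (logger frame x = -80, z = 43 mm); axes as the logger's. The notch is a gap in the front wall, 20 mm wide (y), from the sill up to the case top (z = 60). A blade slid level over the sill along +x comes under the pack's front end; with the sill's outer edge as fulcrum, lowering the handle raises the pack.
- bay (a point): Centre of the bay floor, where the seated pack's origin lies; axes as the logger's. In the bay's front wall, left and right of the notch, two sprung steel noses grip over the pack's front flange. They yield to about 10 N upward at the front end (peak within 4 mm of rise); from 8 mm up they snap under the pack and keep its front end about 10 mm up.
- door (a joint): Clear plastic sliding door over the battery bay, 75 x 110 mm, on tracks along the case's sides; its top face at z = 65 mm. 0 = shut; grows as it slides along the logger's +x (away from the front) to 0.074 m = fully open, at its stop. It needs about 2 N and stays where it is left. While it covers the bay the pack cannot come up.
- door_tab (a point): Top centre of the black grip bar standing on the door: 40 mm along the logger's y, 10 mm thick along x, rising 16 mm above the door's top face (point at z = 81 mm). It moves with the door.
- battery_pack: Battery pack, blue top, black foot, orange stripe near its front (-x) end; 65 (x) x 40 (y) x 16 mm, 0.12 kg. Origin: centre of its underside; axes as the logger's when seated (top 2 mm below the case top). Top shell x -29.5 to +29; foot flange 3 mm high, x -32.5 to +32.5. Blade recess under the front end: 24 mm wide, 26 mm deep, its roof 7 mm above the underside.
- pack_front (a point): Middle of the pack's top front edge: x = -29.5, z = 16 mm in the pack's frame; at z = 58 mm when seated. Once off the catch it stands at about z = 68 mm, the rear end still on the bay floor (tilt about 0.15 rad), proud of the case top (60 mm) so that the pack's sides can be grasped across y near the front end.
- opener: Flat-bladed opener, 150 mm long, lying along its x axis: red handle with black ribs, 14 x 14 mm in section, from x = -75 to +15 mm, then a steel blade 10 mm wide (y) and 3 mm thick (z) to the tip at x = +75 mm, on the handle's middle line. Origin in the middle of the length, on the underside (7 mm below the middle line). 0.06 kg.
- opener_tip (a point): Middle of the end of the opener's blade, x = +75, z = 7 mm in the opener's frame.
- tray: Grey open tray, 130 (x) x 110 (y) x 18 mm high, walls and floor 3 mm, loose on the bench. Origin at the centre of its underside.
- tally_counter: Round grey tally counter, 53 mm across, 18 mm high, a bystander; origin at the centre of its underside.
- dropper_bottle: Brown dropper bottle with black top, 29 mm across, 86 mm high, a bystander; origin at the centre of its underside.
- petri_dish: Flat round petri dish, beige, 63 mm across, 16 mm high, a bystander; origin at the centre of its underside.

How it is judged:
By the outcome, as a careful person would: the job done as asked, in the order asked, and still so for the second after the job is handed in, with the robot touching nothing.
It also fails if it takes over 69 s, if anything falls off the work surface, if the arm or the gripper's body presses on something with over 40 N, if the wrist force passes 120 N, or if a joint passes its speed limit or range.

ROBOT

A 6-joint arm with a two-finger parallel gripper is mounted at the origin on a cart in front of the work surface, level with it; the furniture and walls round the work are solid. World frame = base frame: x ahead of the robot, y to its left, z up, the work surface at z = 0. Lengths are in m, angles in rad, forces in N, time in s.
With the tool pointing down it reaches from about 0.325 to 0.85 m from the base axis. Payload 15.5 kg.
Tool frame: the origin (TCP) lies on the centre line of the jaws, within the pads' length; the fingertips stand 14 mm ahead of it and the grasp point (between the pads) lies 5 mm behind it; z points along the fingers, y is the direction in which the jaws open and shut (so a half turn about z gives the same grasp; the last joint's range is limited). The gripper opens to 91 mm and grips with 3 to 60 N. Pads are 32 mm wide; open, the fingers measure 118 mm over their backs; the gripper's body (76 mm by 178 mm) begins 60 mm behind the grasp point.
Start: joints at [1.042, 0.494, 1.345, -0, 1.302, -0.096], TCP at [0.262, 0.567, 0.228] pointing down, gripper open.
Joint ranges: [-2.91, 2.91], [-0.82, 2.16], [0.22, 2.67], [-1.22, 4.37], [0.12, 2.79], [-3.08, 3.08]. Speed limits (rad/s): [1.89, 1.89, 2.57, 3.01, 3.01, 3.01].

INTERFACE

Orientations are given as [roll, pitch, yaw] about the fixed x, y, z axes, in that order (R = Rz(yaw) Ry(pitch) Rx(roll)).
In Python, from bench import robot, solver, readout, cams gives the robot as it stands. Calls block until the motion is done:
- robot.move_to(position, orientation): joint-space move of the TCP to a pose.
- robot.line_to(position, orientation=None, velocity=0.15, until_force=None): straight line of the TCP; orientation=None keeps the orientation; velocity is the mean speed in m/s. With until_force (N) it stops when the force on the tool has changed by that much, and returns True; else False.
- robot.move_joints(angles): joint-space move.
- robot.open_jaws() and robot.gripper_close(): open the fingers fully, or close them until they stop; the grip force is fixed at half the most.
- robot.wait(seconds).
- solver.ik(position, orientation): joint angles nearest the present ones, or None.
- readout.observe(): the state.
- cams.snapshot(name): name is "scene" or "side" or "wrist"; returns the picture (384x512x3 uint8, red, green, blue); there is no depth.
- cams.camera_info(name): a dict with "mtx" (3x3 intrinsics, pixels), "D" ([k1, k2, p1, p2, k3] as OpenCV has them; the pictures are not rectified), "cam_to_world" (4x4, takes a point from camera to world coordinates). Camera axes: x right, y up, looking along -z (the intrinsics and any distortion apply to the point x, -y, -z); pixel columns grow to the right and rows downward; lengths in m; the calibration is good to about 2 mm. A picture is of the moment at which its call begins: read the wrist's pose just before it. camera_info takes no time and is no camera call; for the wrist camera it gives the pose at the moment of the call.
A pose or a line that the arm cannot do raises robot.MotionError and nothing moves.
- robot.job_done(): hands the job in, once; it reports no verdict.
Trained networks look in the newest picture that a camera, given by its name, has taken for a name from the list of things; names that differ only in an ending like _2 or _b are one class to them, and where a whole thing is asked for, a point or a joint stands for the part that bears it (a point fixed in the world has none). Each returns a list of dicts, best first, with "confidence" (0 to 1); they miss things now and then, are a little off and sometimes report something else, mostly with a low value. They report only what shows in the picture. A call takes as long as a camera call.
- cams.boxes_of(target, camera): "xy" ([column, row] in pixels, amid what is visible of it).
The state is a dict: "t": time; "q": joint angles; "joint_velocities": joint speeds; "effort": joint torques, N m; "ee_pos": TCP position; "tool_rot": TCP orientation; "force": force on the tool from outside, world axes, zero at the start; "ft_torque": the same for the moment, N m; "width": finger opening in m.
Only numpy, scipy, OpenCV 4.12 (cv2) and the standard library are available. Lean on these libraries where they do the work, as an engineer would, in place of code of your own. Each camera call takes 0.05 s, during which the arm holds its last target. There are 200 camera calls.

## Working session

There is one attempt and no reset: what is moved stays moved. The work goes in short steps, each a Python script; the robot and the scene stay as the last script left them, time stands still between calls to the robot, and variables do not carry over. Pictures are saved under pics/ and viewed, about 8 in all and at most 12, crops included, and the job is handed in when it is done.

```bash
mkdir -p pics; ls
cat > h.py <<'E'
import numpy as np, cv2
from bench import robot, solver, readout, cams
def snap(n,f=None):
    info=cams.camera_info(n); im=cams.snapshot(n)
    if f: cv2.imwrite(f'pics/{f}.png',cv2.cvtColor(im,cv2.COLOR_RGB2BGR))
    return im,info
def ray(info,px):
    K=np.array(info['mtx']);T=np.array(info['cam_to_world'])
    u=cv2.undistortPoints(np.array([[px]],float),K,np.array(info['D']))[0,0]
    return T[:3,3],T[:3,:3]@np.array([u[0],-u[1],-1.])
def at_z(info,px,z):
    o,d=ray(info,px); return o+d*(z-o[2])/d[2]
def proj(info,P):
    T=np.linalg.inv(np.array(info['cam_to_world']));P=np.atleast_2d(P)
    c=P@T[:3,:3].T+T[:3,3]; c=c*[1,-1,-1]
    return cv2.projectPoints(c,np.zeros(3),np.zeros(3),np.array(info['mtx']),np.array(info['D']))[0][:,0]
E
python3 - <<'E'
from h import *
s,si=snap('scene');d,di=snap('side')
for n in['scene','side']:
    i=cams.camera_info(n);print(n,np.round(i['cam_to_world'],3).tolist(),np.round(i['mtx'],0).tolist())
Z=dict(logger=.03,pry_notch=.043,door_tab=.081,battery_pack=.058,opener=.007,opener_tip=.007,tray=.005,tally_counter=.018,dropper_bottle=.05,petri_dish=.016)
for t,z in Z.items():
    for n,i in(('scene',si),('side',di)):
        print(t,n,[(np.round(b['xy']).tolist(),round(b['confidence'],2),np.round(at_z(i,b['xy'],z)[:2],3).tolist()) for b in cams.boxes_of(t,n)[:2]])
print(readout.observe()['t'])
cv2.imwrite('pics/a.png',cv2.cvtColor(s,cv2.COLOR_RGB2BGR));cv2.imwrite('pics/b.png',cv2.cvtColor(d,cv2.COLOR_RGB2BGR))
E
```

```text
pics
scene [[0.597, 0.637, -0.488, -0.087], [-0.802, 0.465, -0.373, -0.522], [-0.011, 0.614, 0.789, 1.155], [0.0, 0.0, 0.0, 1.0]] [[401.0, 0.0, 253.0], [0.0, 401.0, 194.0], [0.0, 0.0, 1.0]]
side [[-0.923, 0.22, -0.317, 0.063], [-0.386, -0.525, 0.759, 1.239], [0.0, 0.822, 0.569, 1.017], [0.0, 0.0, 0.0, 1.0]] [[486.0, 0.0, 245.0], [0.0, 486.0, 193.0], [0.0, 0.0, 1.0]]
logger scene [([252.0, 193.0], 0.56, [0.61, 0.016]), ([255.0, 194.0], 0.55, [0.614, 0.003])]
logger side [([230.0, 203.0], 0.59, [0.638, -0.0])]
pry_notch scene [([255.0, 193.0], 0.88, [0.608, 0.001]), ([136.0, 170.0], 0.29, [0.436, 0.42])]
pry_notch side [([236.0, 203.0], 0.68, [0.61, 0.007])]
door_tab scene [([250.0, 194.0], 0.84, [0.569, -0.008]), ([255.0, 191.0], 0.66, [0.592, -0.014])]
door_tab side [([237.0, 200.0], 0.66, [0.593, 0.037])]
battery_pack scene []
battery_pack side []
opener scene [([294.0, 262.0], 0.67, [0.477, -0.252]), ([256.0, 193.0], 0.59, [0.631, 0.012])]
opener side []
opener_tip scene [([298.0, 264.0], 0.73, [0.48, -0.264])]
opener_tip side []
tray scene [([184.0, 174.0], 0.86, [0.549, 0.289])]
tray side [([213.0, 269.0], 0.93, [0.56, 0.294])]
tally_counter scene []
tally_counter side []
dropper_bottle scene [([201.0, 144.0], 0.44, [0.673, 0.307])]
dropper_bottle side [([162.0, 258.0], 0.67, [0.697, 0.351])]
petri_dish scene [([366.0, 275.0], 0.75, [0.567, -0.456])]
petri_dish side []
1.1
```

View pics/a.png

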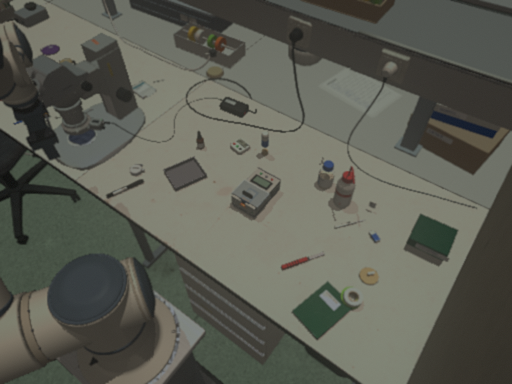

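View pics/b.png

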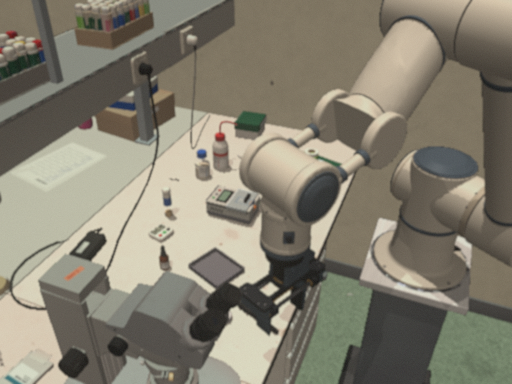

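The scene picture shows the logger at about (255,193), the red opener at (300,262) with its tip to the right, and the tray at (184,174). The side view agrees on the logger (232,203) and the tray (215,267). Next, a closer look with the wrist camera.

Run:
```python
from h import *
s=readout.observe();print(s['ee_pos'],s['tool_rot'])
yaw=0
rot=[np.pi,0,0]
for y in (0,np.pi/2,-np.pi/2,np.pi):
    q=solver.ik([.50,.0,.36],[np.pi,0,y]);print(y,None if q is None else np.round(q,2))
i=cams.camera_info('wrist');T=np.array(i['cam_to_world']);print(np.round(T,3),i['mtx'])
robot.line_to([.30,.45,.33],velocity=.3)
robot.move_to([.47,.0,.36],[np.pi,0,s['tool_rot'][2] if 0 else 0])
a,ai=snap('wrist','w1');
robot.move_to([.42,-.22,.32],[np.pi,0,0])
b,bi=snap('wrist','w2')
import pickle;pickle.dump((ai,bi),open('w.pkl','wb'))
cv2.imwrite('pics/w12.png',np.vstack([a,b])[:,:,::-1][:, :])
c=cv2.cvtColor(np.hstack([a,b]),cv2.COLOR_RGB2BGR);cv2.imwrite('pics/w12.png',cv2.resize(c,(800,300)))
print(readout.observe()['t'], np.round(ai['cam_to_world'],3))
```

```text
[0.26211515 0.56740286 0.2279261 ] [3.14155508e+00 6.69775337e-06 2.70886558e+00]
0 [-0.12  0.2   1.43 -0.    1.51  1.45]
1.5707963267948966 [-0.12  0.2   1.43  0.    1.51 -0.12]
-1.5707963267948966 [-0.12  0.2   1.43 -0.    1.51  3.02]
3.141592653589793 [-0.12  0.2   1.43  0.    1.51 -1.69]
[[ 0.419 -0.877 -0.234  0.197]
 [ 0.908  0.405  0.109  0.597]
 [-0.001 -0.258  0.966  0.384]
 [ 0.     0.     0.     1.   ]] [[303.12682963   0.         254.16312117]
 [  0.         303.12682963 188.43468503]
 [  0.           0.           1.        ]]
4.5583 [[ 0.003  0.967  0.256  0.543]
 [-1.     0.002  0.002 -0.   ]
 [ 0.001 -0.256  0.967  0.516]
 [ 0.     0.     0.     1.   ]]
```

View pics/w12.png

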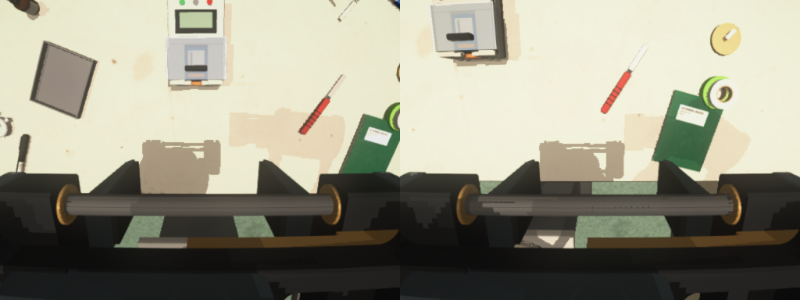

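The left half shows the logger with its front facing the robot, its black tab at about (196,68), its orange sill at (197,84), and the tray at (62,78). In both halves the opener points ahead and to the right. I'll take close views and segment them for accuracy.

```bash
cat >> h.py <<'E'
def red(im):
    h=cv2.cvtColor(im,cv2.COLOR_RGB2HSV)
    m=((h[...,0]<6)|(h[...,0]>174))&(h[...,1]>150)&(h[...,2]>80)
    return m
def blob(m,k=5):
    m=cv2.morphologyEx(m.astype(np.uint8),cv2.MORPH_CLOSE,np.ones((k,k)))
    n,l,s,c=cv2.connectedComponentsWithStats(m)
    j=1+np.argmax(s[1:,4]); return l==j,c[j],s[j]
E
python3 - <<'E'
from h import *
robot.move_to([.40,-.25,.22],[np.pi,0,0])
b,bi=snap('wrist')
print('tip',[(np.round(x['xy']),x['confidence'],at_z(bi,x['xy'],.007)) for x in cams.boxes_of('opener_tip','wrist')[:2]])
m,c,s=blob(red(b)&(np.arange(384)[:,None]<205));print(c,s)
ys,xs=np.nonzero(m);P=np.array([at_z(bi,(x,y),.012)[:2] for x,y in zip(xs,ys)])
mu=P.mean(0);u=np.linalg.svd(P-mu)[2][0] if len(P)<3000 else np.linalg.eigh(np.cov(P.T))[1][:,1]
u*=np.sign(u[0]);t=(P-mu)@u;print('handle',mu,'yaw',np.arctan2(u[1],u[0]),t.min(),t.max())
robot.move_to([.53,0,.22],[np.pi,0,0])
a,ai=snap('wrist')
for n,z in(('door_tab',.081),('pry_notch',.043),('logger',.06),('battery_pack',.058)):
    print(n,[(np.round(x['xy']),round(x['confidence'],2),at_z(ai,x['xy'],z)[:2]) for x in cams.boxes_of(n,'wrist')[:2]])
import pickle;pickle.dump((a,ai,b,bi),open('w.pkl','wb'))
f=lambda im:cv2.resize(cv2.cvtColor(im[:260],cv2.COLOR_RGB2BGR),None,fx=1.17,fy=1.17)
cv2.imwrite('pics/w34.png',np.vstack([f(a),f(b)])[:600])
E
```

```text
tip [(array([268.,  88.]), 0.68, array([ 0.4965412 , -0.26701465,  0.007     ]))]
[256.44794521 102.6260274 ] [233  69  47  69 730]
handle [ 0.47999289 -0.2534464 ] yaw -0.5711410769839054 -0.04532531656175781 0.04251125294753646
door_tab [(array([246., 118.]), 0.95, array([0.59393951, 0.00533243]))]
pry_notch [(array([244.,  84.]), 0.62, array([0.62751618, 0.0087966 ]))]
logger [(array([248.,  88.]), 0.55, array([0.62306738, 0.00367787]))]
battery_pack [(array([245.,  85.]), 0.64, array([0.62600384, 0.00671261]))]
```

View pics/w34.png

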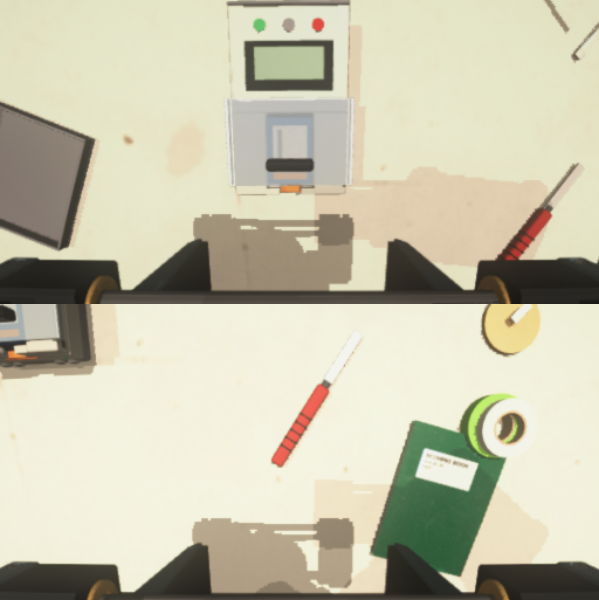

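Run:
```python
from h import *
import pickle;a,ai,b,bi=pickle.load(open('w.pkl','rb'))
g=a.max(2)
def feat(m,z,name):
    m,c,s=blob(m,3)
    cs=cv2.findContours(m.astype(np.uint8),cv2.RETR_EXTERNAL,cv2.CHAIN_APPROX_NONE)[0][0][:,0]
    P=np.array([at_z(ai,p,z)[:2] for p in cs])*1000
    r=cv2.minAreaRect(P.astype(np.float32));print(name,c,s,np.round(r[0],1),np.round(r[1],1),round(r[2],2))
R,C=np.mgrid[:384,:512]
feat((g<90)&(R>30)&(R<82)&(C>200)&(C<295),.06,'lcd')
feat((g<70)&(R>125)&(R<155)&(C>215)&(C<280),.081,'tab')
h=cv2.cvtColor(a,cv2.COLOR_RGB2HSV)
feat((h[...,0]>5)&(h[...,0]<16)&(h[...,1]>130)&(R>150)&(R<170)&(C>230)&(C<270),.043,'sill')
for c0,c1 in((215,230),(240,254),(264,280)):
    m=(h[...,1]>70 if c0!=240 else g<190)&(R>12)&(R<30)&(C>c0)&(C<c1);feat(m,.06,'btn')
feat((R>0)&(h[...,1]>60)&(C>205)&(C<290)&(R>36)&(R<76),.06,'glass')
```

```text
lcd [247.06922435  58.90909091] [ 210   35   74   42 1199] [653.2   5. ] [38.1 71.8] 0.17
tab [247.32944606 140.98542274] [228 137  39   9 343] [572.    4.6] [36.9  7.7] 89.98
sill [248.         161.07407407] [240 159  17   5  81] [545.9   4.4] [17.8  4.5] 89.98
btn [221.3372093  20.8372093] [217  16  10  11  86] [685.  29.] [8.7 9. ] 89.04
btn [246.27083333  21.125     ] [241  16  11  12  96] [684.4   5.5] [9.6 9.9] 89.93
btn [271.31  20.42] [266  15  11  12 100] [685.6 -18.8] [10.   9.2] 47.2Traceback (most recent call last):
  File "<stdin>", line 16, in <module>
  File "<stdin>", line 5, in feat
  File "h.py", line 24, in blob
    j=1+np.argmax(s[1:,4]); return l==j,c[j],s[j]
        ~~~~~~~~~^^^^^^^^^
    return _wrapfunc(a, 'argmax', axis=axis, out=out, **kwds)
    return bound(*args, **kwds)
ValueError: attempt to get argmax of an empty sequence
```

Run:
```python
from h import *
o=[np.pi,0,np.pi/2]
robot.move_to([.572,.005,.17],o)
robot.line_to([.572,.005,.084],velocity=.12,until_force=6)
robot.gripper_close()
s=readout.observe();print(s['width'],s['force'],s['ee_pos'])
r=robot.line_to([.572+.080,.005,s['ee_pos'][2]],velocity=.06,until_force=12)
s=readout.observe();print(r,s['width'],s['force'],s['ee_pos'],s['t'])
robot.open_jaws()
p=s['ee_pos'];robot.line_to([p[0],p[1],.17],velocity=.2)
robot.move_to([.51,.005,.20],[np.pi,0,0])
a,ai=snap('wrist')
import pickle;pickle.dump((a,ai),open('w5.pkl','wb'))
cv2.imwrite('pics/w5.png',cv2.resize(cv2.cvtColor(a[40:220,150:350],cv2.COLOR_RGB2BGR),(600,540),interpolation=cv2.INTER_CUBIC))
print(readout.observe()['t'])
```

```text
0.009767421535974279 [-0.22394415 -1.01338917 -0.57359602] [0.57195183 0.00501746 0.08400587]
True 0.00973638527021521 [-2.41782126  0.11494545  9.526931  ] [0.63616108 0.00534436 0.08389159] 11.0167
14.3583
```

View pics/w5.png

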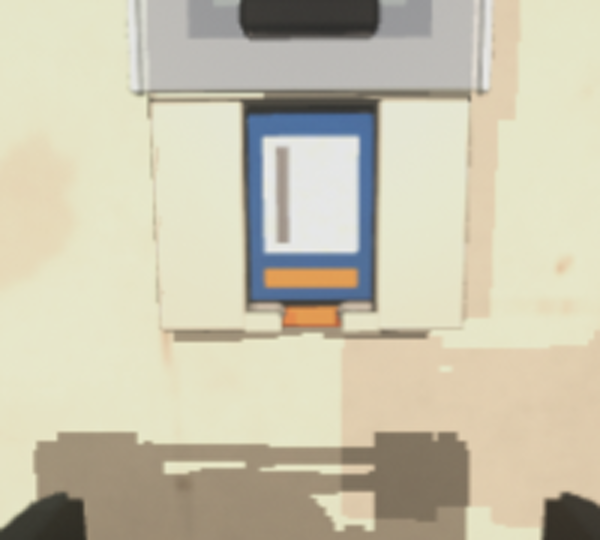

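The door has moved about 64 mm of its 74 mm. The stop came from a vertical load (fz about 9.5 N), not the end stop. The pack shows blue with its stripe towards the front, and the sill is at about (312,316) in the crop. I'll re-grip a little higher to finish opening the door, and locate the logger from this picture.

Run:
```python
from h import *
import pickle;a,ai=pickle.load(open('w5.pkl','rb'))
cr=lambda x,y:(150+x/3-.33,40+y/3-.33)
for n,x,y,z in(('fl',162,328,.06),('fr',463,326,.06),('bl',151,99,.06),('br',469,99,.06),('sill_out',312,327,.043),('sill_in',312,306,.043),('packFL',247,300,.058),('packFR',374,303,.058),('packRL',248,113,.058),('packRR',375,113,.058)):
    print(n,np.round(at_z(ai,cr(x,y),z)[:2]*1000,1))
o=[np.pi,0,np.pi/2]
robot.move_to([.634,.005,.13],o)
robot.line_to([.634,.005,.087],velocity=.12,until_force=6)
robot.gripper_close()
s=readout.observe();print(s['width'],s['force'],s['ee_pos'])
for k in range(3):
    r=robot.line_to([.657,.005,.0875],velocity=.04,until_force=12)
    s=readout.observe();print(r,s['force'],s['ee_pos'],s['t'])
    if s['force'][0]<-8 or not r:break
robot.open_jaws()
p=s['ee_pos'];robot.line_to([p[0],p[1],.15],velocity=.25)
print(readout.observe()['t'])
```

```text
fl [544.2  52.9]
fr [545.  -45.2]
bl [615.2  53.8]
br [615.3 -44.4]
sill_out [542.3   4. ]
sill_in [549.5   4. ]
packFL [553.1  25.2]
packFR [552.2 -16.2]
packRL [611.1  24. ]
packRR [611.2 -15.5]
0.009747693921449727 [ 1.26966648  1.33654189 -1.79670683] [0.63414555 0.00501739 0.08701204]
True [-2.57585395 -0.84312468  9.18346707] [0.63620922 0.00502786 0.08691537] 17.7833
True [-1.48195547 -0.49468053  8.87219276] [0.63620191 0.00501466 0.0869043 ] 18.0
True [-1.89986745 -0.88686446  9.26625783] [0.63620243 0.00501734 0.08686998] 18.2167
19.9
```

Run:
```python
from h import *
import pickle
a,ai,_,_=pickle.load(open('w.pkl','rb'));w,wi=pickle.load(open('w5.pkl','rb'))
for y in(98,100,185,187,190):print('before',y,np.round(at_z(ai,(290/1.17,y/1.17),.065)[0],4),np.round(at_z(ai,(290/1.17,y/1.17),.06)[0],4))
for y in(90,93,96):print('after',y,np.round(at_z(wi,(250,40+y/3-.33),.065)[0],4))
robot.move_to([.55,.005,.24],[np.pi,0,0])
c,ci=snap('wrist');pickle.dump((c,ci),open('w6.pkl','wb'))
cr=lambda im,r,k:cv2.resize(cv2.cvtColor(im[r:r+k,195:305],cv2.COLOR_RGB2BGR),(385,int(k*3.5)),interpolation=cv2.INTER_CUBIC)
cv2.imwrite('pics/w6.png',np.hstack([cr(a,0,165),cr(c,0,165)]))
```

```text
before 98 0.6264 0.6268
before 100 0.6248 0.6251
before 185 0.5527 0.5519
before 187 0.5509 0.5501
before 190 0.5482 0.5473
after 90 0.6171
after 93 0.6162
after 96 0.6154
```

View pics/w6.png

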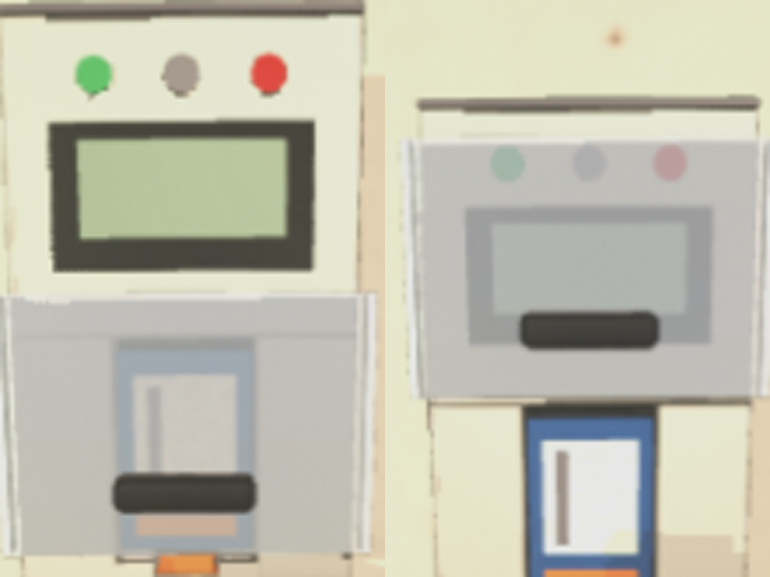

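Run:
```python
from h import *
o=[np.pi,0,np.pi/2]
robot.move_to([.634,.005,.12],o)
robot.line_to([.634,.005,.086],velocity=.15)
robot.gripper_close()
s=readout.observe();print(s['force'],s['t'])
r=robot.line_to([.655,.005,.0865],velocity=.05,until_force=26)
s=readout.observe();print(r,s['force'],s['ft_torque'],s['ee_pos'],s['t'])
robot.open_jaws()
p=s['ee_pos'];robot.line_to([p[0],p[1],.12],velocity=.3)
print(readout.observe()['t'])
```

```text
[ 1.34356057  0.38154285 -0.87521984] 24.4167
True [-3.48205173 -1.05734993 11.31213243] [-0.19795625  0.7743972   0.21798315] [0.63618733 0.00503316 0.08580571] 24.6667
26.2083
```

The stop repeats at x = 0.6362 within 0.05 mm, even at 26 N, and the bay is fully clear. The door is on its stop, so it began a little ajar. Now the opener.

Run:
```python
from h import *
ps=-.571;g=[.4926,-.2615]
robot.move_to([*g,.09],[np.pi,0,ps])
robot.line_to([*g,.016],velocity=.15,until_force=8)
print(readout.observe()['ee_pos'])
robot.gripper_close();print(readout.observe()['width'])
robot.line_to([*g,.10],velocity=.3)
robot.move_to([.4335,.0043,.10],[np.pi,0,0])
a,ai=snap('wrist');import pickle;pickle.dump((a,ai),open('w7.pkl','wb'))
s=readout.observe();p=s['ee_pos'];print(p,s['t'])
pr=proj(ai,[p+[.09,0,-.009],p+[.03,0,-.009]]);print(pr)
print([(x['xy'],x['confidence'],at_z(ai,x['xy'],p[2]-.009)) for x in cams.boxes_of('opener_tip','wrist')[:2]])
for q in pr: cv2.circle(a,tuple(int(round(v)) for v in q),2,(0,0,255),-1)
cv2.imwrite('pics/w7.png',cv2.resize(cv2.cvtColor(a[:240,130:390],cv2.COLOR_RGB2BGR),None,fx=2.4,fy=2.4,interpolation=cv2.INTER_CUBIC))
```

```text
[ 0.49199735 -0.26046433  0.01424107]
0.013939529679424526
[0.43438455 0.00335271 0.09982428] 30.9583
[[251.83578518  73.88077803]
 [252.11959593 186.32008265]]
[([257.0, 194.2], 0.75, array([0.45977046, 0.00059881, 0.09082428]))]
```

View pics/w7.png

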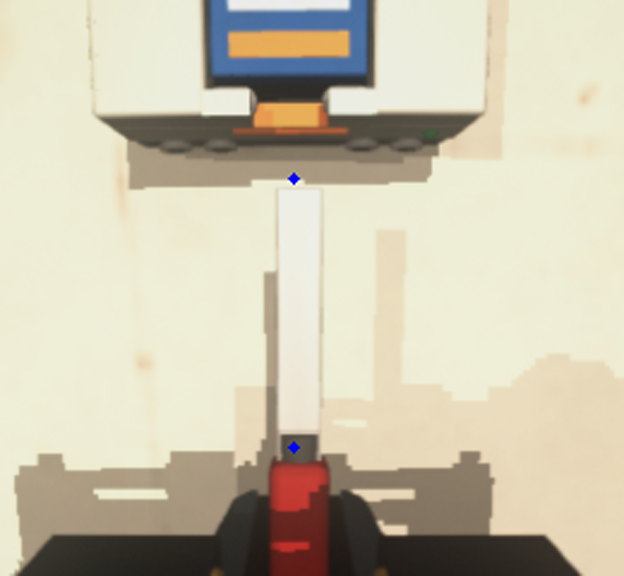

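The view shows the blade straight in line with the notch, with its tip at crop (299,188) and the sill at (290,115). The tip sits about 2 mm short of the prediction and needs a small shift in y. I'll touch the sill from above to calibrate the height, then insert.

Run:
```python
from h import *
import pickle;a,ai=pickle.load(open('w7.pkl','rb'))
p=readout.observe()['ee_pos']
cr=lambda x,y:(130+x/2.4-.3,y/2.4-.3)
tip=at_z(ai,cr(299,188),p[2]-.008);sill=at_z(ai,cr(290,127),.043);print(tip,sill,p)
y=p[1]+sill[1]-tip[1]; off=tip[0]-p[0]; print('y',y,off)
xs=.5435+.005-off
robot.line_to([.4335,y,.063],velocity=.2)
robot.line_to([xs,y,.063],velocity=.1)
r=robot.line_to([xs,y,.048],velocity=.012,until_force=3)
s=readout.observe();z=s['ee_pos'][2];print(r,s['ee_pos'],s['force'],s['t'])
if r:
    robot.line_to([xs,y,z+.0015],velocity=.03)
    r=robot.line_to([xs+.026,y,z+.0015],velocity=.035,until_force=6)
    s=readout.observe();print(r,s['ee_pos'],s['ee_pos'][0]+off,s['force'],s['t'])
```

```text
[0.52222981 0.00209136 0.09184814] [0.54285999 0.00445608 0.043     ] [0.43431912 0.00328641 0.09984814]
y 0.0056511253172355355 0.08791068755079673
True [0.46051632 0.00564611 0.05074229] [ 3.72041722e-03 -4.62965924e-01  3.93161638e+00] 32.7
False [0.48631528 0.00567774 0.052191  ] 0.5742259723714243 [-0.23112444  0.60123263 -0.7105315 ] 33.8417
```

```bash
cat > lev.py <<'E'
from h import *
xf,y,m,G=.5435,.0057,.0062,.0572
def pose(th,dz=0):
    u=np.array([np.cos(th),0,np.sin(th)]);n=np.array([-np.sin(th),0,np.cos(th)])
    return np.array([xf,y,.0432+dz])+(.0015+m)*n-G*u,[np.pi,-th,0]
E
python3 - <<'E'
from lev import *
for th in(.1,.17,.24,.30):
    P,o=pose(th);robot.line_to(P,o,velocity=.05)
    s=readout.observe();print(th,np.round(s['force'],1),np.round(s['ft_torque'],2),np.round(s['ee_pos']-P,4),s['t'])
robot.wait(.1)
print(np.round(readout.observe()['force'],1))
a,ai=snap('wrist')
cv2.imwrite('pics/w8.png',cv2.resize(cv2.cvtColor(a[:240,130:390],cv2.COLOR_RGB2BGR),None,fx=2.4,fy=2.4,interpolation=cv2.INTER_CUBIC))
E
```

```text
0.1 [-4.3  0.4  3.7] [0.02 0.58 0.05] [-0.0016  0.0001  0.    ] 34.1417
0.17 [-4.6 -0.   5.3] [ 0.03  0.81 -0.  ] [-0.0011  0.0001 -0.    ] 34.4
0.24 [-5.4 -0.2  6.2] [-0.01  0.63 -0.  ] [-0.0005  0.0002 -0.0001] 34.6667
0.3 [-4.2 -2.2  6.8] [-0.5   0.2  -0.33] [0.0006 0.0006 0.    ] 35.0083
[-4.  -2.6  6.2]
```

View pics/w8.png

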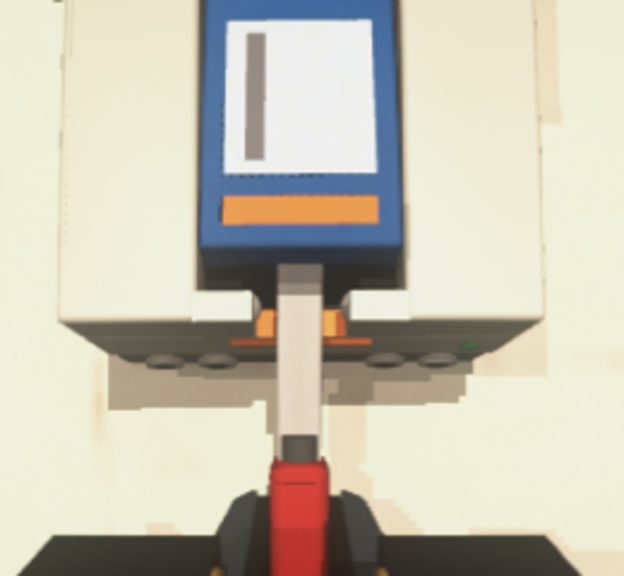

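The pack's front end is clearly up on the blade. Its front top edge runs from (200,247) to (403,247) in the crop. I'll measure the height, level the blade and check that the catch now holds the pack up.

```bash
cat >> lev.py <<'E'
def fz(ai,l,r):
    zs=np.linspace(.05,.085,351);d=[np.linalg.norm(at_z(ai,l,z)-at_z(ai,r,z)) for z in zs]
    k=np.argmin(abs(np.array(d)-.04));return zs[k],at_z(ai,l,zs[k]),at_z(ai,r,zs[k])
E
python3 - <<'E'
from lev import *
i=cams.camera_info('wrist')
cr=lambda x,y:(130+x/2.4-.3,y/2.4-.3)
print(fz(i,cr(200,247),cr(403,247)))
P,o=pose(.312);robot.line_to(P,o,velocity=.05)
P,o=pose(.30,.0015);robot.line_to(P,o,velocity=.05)
print(np.round(readout.observe()['force'],1))
for th in(.2,.1,.0):
    P,o=pose(th,.0008);robot.line_to(P,o,velocity=.08)
s=readout.observe();print(np.round(s['force'],1),s['ee_pos'],s['t'])
a,ai=snap('wrist');h=cv2.cvtColor(a,cv2.COLOR_RGB2HSV)
m=(h[...,0]>100)&(h[...,0]<125)&(h[...,1]>110)&(np.arange(384)[:,None]<180)
for r in range(60,130,4):
    c=np.nonzero(m[r])[0]
    if len(c)>20: print(r,c.min(),c.max(),end='; ')
import pickle;pickle.dump((a,ai),open('w9.pkl','wb'))
cv2.imwrite('pics/w9.png',cv2.resize(cv2.cvtColor(a[:240,130:390],cv2.COLOR_RGB2BGR),None,fx=2.4,fy=2.4,interpolation=cv2.INTER_CUBIC))
E
```

```text
(np.float64(0.0635), array([0.55675018, 0.02440261, 0.0635    ]), array([ 0.556769  , -0.01559176,  0.0635    ]))
[-0.3 -0.2 -0.9]
[-1.   0.6 -0.6] [0.4862339  0.00601774 0.05100803] 36.675
84 212 296; 88 212 296; 108 212 296; 112 212 296;
```

View pics/w9.png

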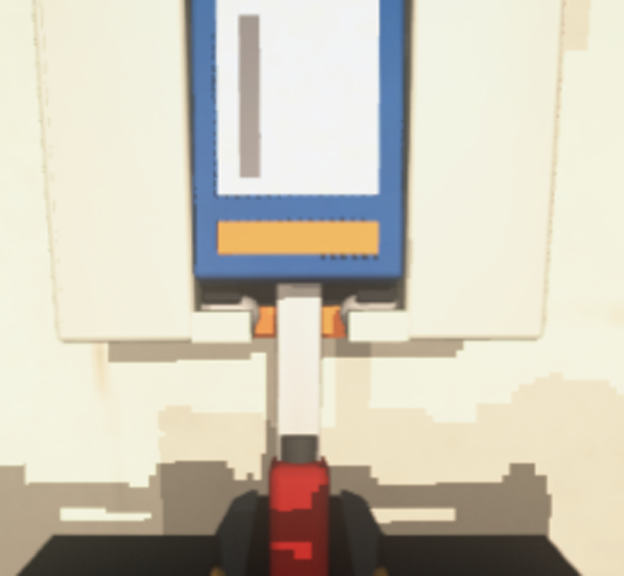

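The load dropped to zero during the last lift, and the steel noses now sit under the pack's raised front end, so it is off the catch. Next: withdraw, lay the opener down and grasp the pack.

Run:
```python
from lev import *
o=[np.pi,0,0]
p=readout.observe()['ee_pos']
robot.line_to([.425,p[1],p[2]+.0005],o,velocity=.15)
robot.move_to([.45,-.12,.05],o)
r=robot.line_to([.45,-.12,.0125],o,velocity=.05,until_force=3)
s=readout.observe();print('lay',r,s['ee_pos'][2])
robot.open_jaws()
robot.line_to([.45,-.12,.13],velocity=.35)
robot.move_to([.566,.0057,.10],o)
r=robot.line_to([.566,.0057,.0735],velocity=.04,until_force=3)
s=readout.observe();z=s['ee_pos'][2];print('case',r,s['ee_pos'],s['force'],s['t'])
robot.line_to([.566,.0057,z+.0008],velocity=.02)
robot.gripper_close()
s=readout.observe();print(s['width'],s['force'],s['t'])
if .036<s['width']<.044:
    robot.line_to([.566,.0057,z+.03],velocity=.06)
    s=readout.observe();print(s['width'],s['force'],s['t'])
    a,ai=snap('side','s2');b,_=snap('wrist')
    cv2.imwrite('pics/g.png',cv2.cvtColor(np.hstack([cv2.resize(b[:260,100:410],(465,390)),cv2.resize(a[150:280,180:290],(330,390))]),cv2.COLOR_RGB2BGR))
```

```text
lay True 0.01423666122138878
case True [0.56560262 0.00549469 0.07423142] [-1.93315576 -0.91411727 11.93923337] 41.6083
0.03938014460108902 [ 1.20554925  0.08823259 -0.9493471 ] 42.7
0.03919883058186331 [-0.11018193 -0.72213835 -1.61571449] 43.3333
```

Run:
```python
from h import *
a=cv2.imread('pics/w1.png');K=np.array(cams.camera_info('wrist')['mtx'])
T=np.array([[0,.967,.256,.543],[-1,0,0,0],[0,-.256,.967,.516],[0,0,0,1.]])
i=dict(cams.camera_info('wrist'));i['cam_to_world']=T
g=a.max(2);R,C=np.mgrid[:384,:512]
m=(g<150)&(R>40)&(R<160)&(C>25)&(C<135)
n,l,s,c=cv2.connectedComponentsWithStats(m.astype(np.uint8));j=1+np.argmax(s[1:,4]);print(s[j])
cs=cv2.findContours((l==j).astype(np.uint8),cv2.RETR_EXTERNAL,cv2.CHAIN_APPROX_NONE)[0][0][:,0]
P=np.array([at_z(i,p,.016)[:2] for p in cs])*1000
print(cv2.minAreaRect(P.astype(np.float32)))
```

```text
[  38   52   86  100 1924]
((554.3068237304688, 284.3775634765625), (116.39612579345703, 129.58016967773438), 67.37247467041016)
```

Run:
```python
from h import *
psi=np.pi/2-.39;u=np.array([np.cos(psi),np.sin(psi)]);c=np.array([.5543,.2844])
p=readout.observe()['ee_pos']
robot.line_to([p[0],p[1],.16],velocity=.25)
t=c-.12*u
robot.move_to([*t,.20],[np.pi,-.154,psi]);robot.wait(.1)
a,ai=snap('wrist');import pickle;pickle.dump((a,ai),open('w10.pkl','wb'))
print(readout.observe()['width'],readout.observe()['t'])
i=ai;g=a.max(2)
n,l,s,_=cv2.connectedComponentsWithStats(((g<150)&(np.arange(384)[:,None]<190)).astype(np.uint8))
for j in np.argsort(-s[1:,4])[:3]+1:
    cs=cv2.findContours((l==j).astype(np.uint8),cv2.RETR_EXTERNAL,cv2.CHAIN_APPROX_NONE)[0][0][:,0]
    P=np.array([at_z(i,q,.016)[:2] for q in cs])*1000;print(s[j],cv2.minAreaRect(P.astype(np.float32)))
cv2.imwrite('pics/w10.png',cv2.resize(cv2.cvtColor(a,cv2.COLOR_RGB2BGR),(768,576)))
```

```text
0.039381647749570384 44.9667
[ 195   39  112   99 1936] ((553.1885375976562, 287.04473876953125), (109.06976318359375, 125.84105682373047), 67.52776336669922)
[   7   37  119   24 1377] ((373.7674255371094, 412.46942138671875), (19.347299575805664, 143.37217712402344), 69.15362548828125)
[219 148  67  42 436] ((518.0491943359375, 219.13619995117188), (87.7499771118164, 39.58427047729492), 6.226075649261475)
```

View pics/w10.png

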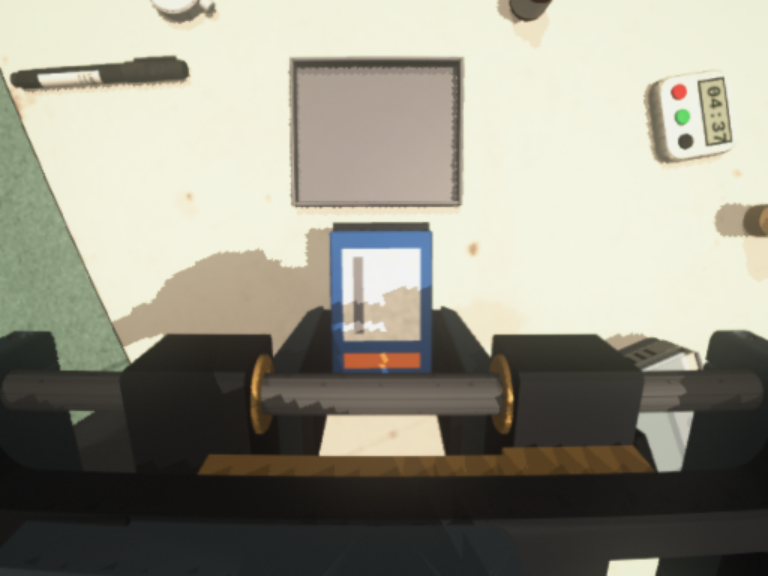

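The pack is held label up and square to the tray, whose centre is at about (377,132) in the picture. The bystanders are untouched. Now the placing.

Run:
```python
from h import *
psi=1.180;u=np.array([np.cos(psi),np.sin(psi)]);c=np.array([.5521,.2875]);t=c-.0207*u
o=[np.pi,-.154,psi]
robot.line_to([*t,.075],o,velocity=.2)
robot.line_to([*t,.040],o,velocity=.12)
r=robot.line_to([*t,.0255],o,velocity=.025,until_force=2.5)
s=readout.observe();print(r,s['ee_pos'],s['force'],s['ft_torque'],s['t'])
robot.open_jaws()
robot.line_to([*t,.10],velocity=.25)
t2=c-.12*u;robot.move_to([*t2,.20],[np.pi,-.154,psi]);robot.wait(.1)
a,_=snap('wrist');b,_=snap('scene')
print(readout.observe()['t'],readout.observe()['width'])
cv2.imwrite('pics/fin.png',cv2.cvtColor(np.hstack([cv2.resize(a[:250,150:400],(400,400)),cv2.resize(b[120:300,150:330],(400,400))]),cv2.COLOR_RGB2BGR))
```

```text
True [0.54426397 0.268405   0.0278889 ] [-0.74010546 -0.73861518  4.22280035] [0.06710065 0.17745647 0.04904704] 46.8667
49.0333 0.09131915970151959
```

View pics/fin.png

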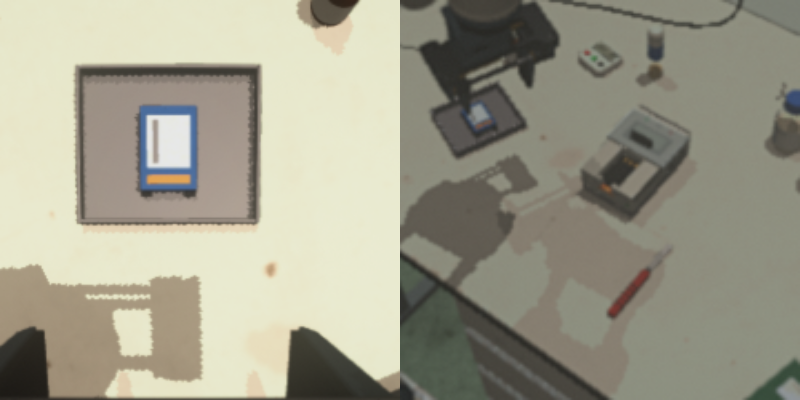

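The pack lies flat, label up, in the middle of the tray at (168,150). The bay is empty, the door is open and the opener lies on the worktop. The robot is clear of everything, so I'm handing in.

```bash
python3 -c "
from h import *
robot.job_done();print(readout.observe()['t'])"
```

```text
the job is handed in; nothing more can be done
the job is handed in; nothing more can be done
```

The battery pack is out of the logger and lying flat, label up, in the middle of the grey tray. I handed the job in at about 49 s, under the 69 s limit.

- **Door:** I slid it back until it stopped. The stop came at the same point on every re-grip, within 0.05 mm, even at 26 N.
- **Lever:** The first lever stroke raised the pack's front only to about z = 63.5 mm. I levered slightly further and then raised the tilted opener 1.5 mm. The load on it fell to zero, and the picture showed the two steel noses under the pack's front end. Only then did I grasp the pack with the gripper.
- **Opener and pack:** I laid the opener on the worktop in front of the logger. I then gripped the pack by its sides, lifted it out and lowered it onto the tray floor (about 4 N at contact) before opening the jaws.

**Last checks:** The final pictures show the bay empty, the door open, the opener lying on the worktop and the gripper clear of everything. The tray and the other things in view looked undisturbed, but I did not measure the bystanders again.

**One disagreement:** The door moved only about 64–65 mm rather than 74 mm, and the force on the tool when it stopped was mostly vertical. I took this to mean it started roughly 9 mm ajar. The door's front edge measured about 8 mm behind the case front before I moved it, and the repeatable stop fits that, but I could not read the door's position directly.

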